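# Find the fullest tin

## Robot

A 6-joint arm with a two-finger parallel gripper is mounted at the origin on the work surface. World frame = base frame: x ahead of the robot, y to its left, z up, the work surface at z = 0. Lengths are in m, angles in rad, forces in N, time in s.
With the tool pointing down it reaches from about 0.35 to 0.85 m from the base axis. Payload 8.1 kg.
Tool frame: the origin (TCP) lies on the mounting face of the last link; the fingertips stand 186 mm ahead of it and the grasp point (between the pads) lies 167 mm ahead of it (robot.finger_overhang is the distance from the TCP to the fingertips, in m); z points along the fingers, y is the line along which they close (so a half turn about z gives the same grasp; the last joint's range is limited). The gripper opens to 93 mm and grips with 3 to 60 N. Pads are 15 mm wide; open, the fingers measure 128 mm over their backs; the gripper's body (75 mm by 188 mm) begins 65 mm behind the grasp point.
Start: joints at [-1.253, 0.13, 1.488, -0, 1.523, -0.085], TCP at [0.235, -0.552, 0.405] pointing down, gripper open.
Joint ranges: [-2.96, 2.96], [-0.89, 2.26], [0.02, 2.5], [-1.34, 4.48], [0, 2.73], [-2.66, 2.66]. Speed limits (rad/s): [2.39, 2.39, 2.79, 3.14, 3.14, 3.14].

## Interface

Orientations are given as a rotation vector (axis times angle).
In Python, from plant import readout, read_camera, get_calibration, job, robot gives the robot as it stands.
- The arm moves only by the shell command python3 -m handwheel 'ROWS' [FORCE]. ROWS is JSON, a list of rows, each a list of 5 numbers: the shift along the world's x, y, z in cm, then the turn about the world's z in rad, then the closure, from 0 (fully open) to 1 (shut). In form: [[tx, ty, tz, spin, gripper], ...]. A call has 1 to 10 rows; each row shifts and turns the commanded pose from where the row before left it; what a row does not reach is not made up. A row lasts 1/8 s, in which the tool goes at most 62.5 mm and 10.7 degrees, less where a joint would pass 70% of its speed; a pose out of reach is approached as far as the arm can. A call is refused whole if a number of a shift passes 6.25 or a number of a turn 0.188, either way. A call with a gripper value outside its range is refused whole. The fingers move at their own pace and stop on an object; FORCE is the grip in N (left out, the last holds). Time passes only in rows, so rows that do not move let the fingers close. It gives the time, the measured TCP pose, the force, the opening and the grip force at its end, in the units of the state.
- readout.read_state(): the state, without advancing time (a new reading comes with each control period).
- read_camera(name): name is "scene" or "top" or "wrist"; returns the picture (384x512x3 uint8, red, green, blue); there is no depth.
- get_calibration(name): a dict with "fovy" (degrees; the focal length in pixels is half the picture's height over the tangent of half this angle, whatever the lens; pixels are square), "cx", "cy" (the principal point, pixels), "pose" (4x4, takes a point from camera to world coordinates). Camera axes: x right, y down, z forward; pixel columns grow to the right and rows downward; lengths in m; the calibration is good to about 2 mm. A picture is of the moment at which its call begins: read the wrist's pose just before it. get_calibration takes no time and is no camera call; for the wrist camera it gives the pose at the moment of the call.
- job.close_job(): hands the job in; it is judged then, once.
The state is a dict: "t": time; "q": joint angles; "dq": joint speeds; "joint_torque": joint torques, N m; "tool_pos": TCP position; "orientation": TCP orientation; "force": force on the tool from outside, world axes, zero at the start; "wrist_torque": the same for the moment, N m; "opening": finger opening in m; "gripper_force": force on a finger pad.
Only numpy, scipy, OpenCV 4.12 (cv2) and the standard library are available. Lean on these libraries where they do the work, as an engineer would, in place of code of your own. Each camera call takes 0.05 s, during which the arm holds its last target. There are 200 camera calls.

## Task

Push the wooden tray of tins along the roller track until it is fully home against the green stop of the bay. Then heft its three tins one at a time, from the robot's left to its right: lift each straight up out of its own compartment, pause, and stand it back in the tray, to find the heaviest by feel. Finish while still holding the heaviest tin up, upright and still, with its underside as high as the tops of the other two, which stand in the tray; keep every tin upright and leave the other things on the counter alone.

Things in the scene. Friction and masses are not known exactly. Their poses are not given: they have to be found in the camera images.
- tray: wooden tray on the rollers, 100 (x) by 310 mm (y, along the track to the bay), 0.7 kg empty; origin at the centre of its underside. Floor 6 mm thick; side walls and two dividers reach 41 mm above the underside, the end boards (10 mm thick, outer faces at y = -155 and +155) 105 mm: push these near the top with closed fingers. Rolls at a few newtons, stays where left
- track: fixed roller track, 500 mm long along its y, origin on the counter under its middle; 13 free rollers, tops 40 mm above the counter, guides 108 mm apart, 52 mm high. Its +y end (robot's left) is the green bay: cheeks 72 mm high, closed by a stop board (face at y = +240, top 102 mm high); the -y end is open
- bay (a point): point of the track at the height of the roller tops where the tray's origin lies when the tray is fully home against the stop board; axes as the track's: y points to the stop
- place_left (a point): centre of the floor of the tray's left compartment as seen from the robot (6 mm above the tray's underside, 98.7 mm to +y of the tray's centre, next to the bay's stop); moves with the tray, axes as the tray's
- place_middle (a point): centre of the floor of the tray's middle compartment as seen from the robot (6 mm above the tray's underside, at the tray's centre); moves with the tray, axes as the tray's
- place_right (a point): centre of the floor of the tray's right compartment as seen from the robot (6 mm above the tray's underside, 98.7 mm to -y of the tray's centre); moves with the tray, axes as the tray's
- tin_a: one of three look-alike closed round tins (red, white band, steel lid), 62 mm across, 115 tall, origin at the centre of its underside, z up. One is nearly full (0.45 to 0.55 kg), two hold less (0.15 to 0.34 kg); which stands where changes every time. Loose in its 90 x 92 mm compartment, up to 14 mm off centre. Grip the upper half from above, fingers closing along the tray's x
- tin_b: one of three look-alike closed round tins (red, white band, steel lid), 62 mm across, 115 tall, origin at the centre of its underside, z up. One is nearly full (0.45 to 0.55 kg), two hold less (0.15 to 0.34 kg); which stands where changes every time. Loose in its 90 x 92 mm compartment, up to 14 mm off centre. Grip the upper half from above, fingers closing along the tray's x
- tin_c: one of three look-alike closed round tins (red, white band, steel lid), 62 mm across, 115 tall, origin at the centre of its underside, z up. One is nearly full (0.45 to 0.55 kg), two hold less (0.15 to 0.34 kg); which stands where changes every time. Loose in its 90 x 92 mm compartment, up to 14 mm off centre. Grip the upper half from above, fingers closing along the tray's x
- mug: white ceramic mug, 76 mm across, 85 tall, on the robot's side of the track; a bystander, origin at the centre of its underside
- spice_jar: small amber jar with black cap, 46 mm across, 85 tall, beyond the track; a bystander, origin at the centre of its underside
- tumbler: green glass tumbler, 68 mm across, 100 tall, beyond the track; a bystander, origin at the centre of its underside
- bowl: blue bowl, 140 mm across, 55 tall, to the right of the track; a bystander, origin at the centre of its underside
- pepper_mill: dark wooden pepper mill, 50 mm across, 120 tall, to the left of or beyond the bay; a bystander, origin at the centre of its underside
- coffee_can: steel can with blue label, 84 mm across, 110 tall, to the right of the track; a bystander, origin at the centre of its underside
There are look-alikes about, which are no part of the job. What is shaped like the tin_b but pink or yellow is not meant.

How it is judged:
On the way, in this order (a step that is already met when the one before it is completed fails the run):
1. the tray is fully home in the bay, within 10 mm of the stop (horizontal distance between tray and bay below 0.01 m and angle between tray's own z axis and vertical below 0.05 rad), for 0.2 s.
2. the tin of the left compartment is lifted by the fingers 25 mm or more straight above its place (within 45 mm sideways), touching the tray no more, the tray still home (all of step 1 and ((horizontal distance between tin_a and place_left below 0.045 m and z of tin_a in the frame of place_left above 0.025 m and contact force between tin_a and tray below 0.05 N and contact force between tin_a and the fingers above 0.5 N) or (horizontal distance between tin_b and place_left below 0.045 m and z of tin_b in the frame of place_left above 0.025 m and contact force between tin_b and tray below 0.05 N and contact force between tin_b and the fingers above 0.5 N) or (horizontal distance between tin_c and place_left below 0.045 m and z of tin_c in the frame of place_left above 0.025 m and contact force between tin_c and tray below 0.05 N and contact force between tin_c and the fingers above 0.5 N))), for 0.2 s.
3. the tin of the middle compartment is lifted by the fingers 25 mm or more straight above its place (within 45 mm sideways), touching the tray no more, the tray still home (all of step 1 and ((horizontal distance between tin_a and place_middle below 0.045 m and z of tin_a in the frame of place_middle above 0.025 m and contact force between tin_a and tray below 0.05 N and contact force between tin_a and the fingers above 0.5 N) or (horizontal distance between tin_b and place_middle below 0.045 m and z of tin_b in the frame of place_middle above 0.025 m and contact force between tin_b and tray below 0.05 N and contact force between tin_b and the fingers above 0.5 N) or (horizontal distance between tin_c and place_middle below 0.045 m and z of tin_c in the frame of place_middle above 0.025 m and contact force between tin_c and tray below 0.05 N and contact force between tin_c and the fingers above 0.5 N))), for 0.2 s.
4. the tin of the right compartment is lifted by the fingers 25 mm or more straight above its place (within 45 mm sideways), touching the tray no more, the tray still home (all of step 1 and ((horizontal distance between tin_a and place_right below 0.045 m and z of tin_a in the frame of place_right above 0.025 m and contact force between tin_a and tray below 0.05 N and contact force between tin_a and the fingers above 0.5 N) or (horizontal distance between tin_b and place_right below 0.045 m and z of tin_b in the frame of place_right above 0.025 m and contact force between tin_b and tray below 0.05 N and contact force between tin_b and the fingers above 0.5 N) or (horizontal distance between tin_c and place_right below 0.045 m and z of tin_c in the frame of place_right above 0.025 m and contact force between tin_c and tray below 0.05 N and contact force between tin_c and the fingers above 0.5 N))), for 0.2 s.
At the end, for the whole second after the job is handed in: Tray home within 10 mm. The heaviest tin held by the fingers alone, still, tilt under 0.25 rad, underside 103 mm or more above the tray floor; the two lighter tins (each under 3.8 N on the tray) upright, at rest, untouched, within 30 mm of a compartment's centre (all of step 1 and ((z of tin_a in the frame of tray above 0.109 m and angle between tin_a's own z axis and vertical below 0.25 rad and contact force between tin_a and the fingers above 1 N and linear speed of tin_a below 0.03 m/s and contact force between tin_a and tray below 0.05 N and contact force between tin_a and track below 0.05 N and contact force between tin_a and tin_b below 0.05 N and contact force between tin_a and tin_c below 0.05 N and ((horizontal distance between tin_b and place_left below 0.03 m or horizontal distance between tin_b and place_middle below 0.03 m or horizontal distance between tin_b and place_right below 0.03 m) and z of tin_b in the frame of tray below 0.016 m and angle between tin_b's own z axis and vertical below 0.1 rad and linear speed of tin_b below 0.02 m/s and contact force between tin_b and the fingers below 0.05 N and contact force between tin_b and tray between 0.5 and 3.8 N) and ((horizontal distance between tin_c and place_left below 0.03 m or horizontal distance between tin_c and place_middle below 0.03 m or horizontal distance between tin_c and place_right below 0.03 m) and z of tin_c in the frame of tray below 0.016 m and angle between tin_c's own z axis and vertical below 0.1 rad and linear speed of tin_c below 0.02 m/s and contact force between tin_c and the fingers below 0.05 N and contact force between tin_c and tray between 0.5 and 3.8 N)) or (z of tin_b in the frame of tray above 0.109 m and angle between tin_b's own z axis and vertical below 0.25 rad and contact force between tin_b and the fingers above 1 N and linear speed of tin_b below 0.03 m/s and contact force between tin_b and tray below 0.05 N and contact force between tin_b and track below 0.05 N and contact force between tin_b and tin_a below 0.05 N and contact force between tin_b and tin_c below 0.05 N and ((horizontal distance between tin_a and place_left below 0.03 m or horizontal distance between tin_a and place_middle below 0.03 m or horizontal distance between tin_a and place_right below 0.03 m) and z of tin_a in the frame of tray below 0.016 m and angle between tin_a's own z axis and vertical below 0.1 rad and linear speed of tin_a below 0.02 m/s and contact force between tin_a and the fingers below 0.05 N and contact force between tin_a and tray between 0.5 and 3.8 N) and ((horizontal distance between tin_c and place_left below 0.03 m or horizontal distance between tin_c and place_middle below 0.03 m or horizontal distance between tin_c and place_right below 0.03 m) and z of tin_c in the frame of tray below 0.016 m and angle between tin_c's own z axis and vertical below 0.1 rad and linear speed of tin_c below 0.02 m/s and contact force between tin_c and the fingers below 0.05 N and contact force between tin_c and tray between 0.5 and 3.8 N)) or (z of tin_c in the frame of tray above 0.109 m and angle between tin_c's own z axis and vertical below 0.25 rad and contact force between tin_c and the fingers above 1 N and linear speed of tin_c below 0.03 m/s and contact force between tin_c and tray below 0.05 N and contact force between tin_c and track below 0.05 N and contact force between tin_c and tin_a below 0.05 N and contact force between tin_c and tin_b below 0.05 N and ((horizontal distance between tin_a and place_left below 0.03 m or horizontal distance between tin_a and place_middle below 0.03 m or horizontal distance between tin_a and place_right below 0.03 m) and z of tin_a in the frame of tray below 0.016 m and angle between tin_a's own z axis and vertical below 0.1 rad and linear speed of tin_a below 0.02 m/s and contact force between tin_a and the fingers below 0.05 N and contact force between tin_a and tray between 0.5 and 3.8 N) and ((horizontal distance between tin_b and place_left below 0.03 m or horizontal distance between tin_b and place_middle below 0.03 m or horizontal distance between tin_b and place_right below 0.03 m) and z of tin_b in the frame of tray below 0.016 m and angle between tin_b's own z axis and vertical below 0.1 rad and linear speed of tin_b below 0.02 m/s and contact force between tin_b and the fingers below 0.05 N and contact force between tin_b and tray between 0.5 and 3.8 N)))); the arm keeps its last pose, push and grip.
It fails at once if a tin is tipped beyond 0.5 rad (angle between any of tin_a, tin_b, tin_c's own z axis and vertical above 0.5 rad).
It fails at once if a bystander is moved more than 30 mm or knocked over (distance of any of mug, spice_jar, tumbler, bowl, pepper_mill, coffee_can from where it was at the start of the episode above 0.03 m or angle between any of mug, spice_jar, tumbler, bowl, pepper_mill, coffee_can's own z axis and vertical above 0.5 rad).
It also fails if it takes over 72 s, if anything falls off the work surface, if the arm or the gripper's body presses on something with over 40 N, if the wrist force passes 120 N, or if a joint passes its speed limit or range.

## Working session

There is one attempt and no reset: what is moved stays moved. The work goes in short steps, Python scripts to look and compute and a shell command to move; the robot and the scene stay as the last step left them, time stands still between calls to the robot, and variables do not carry over. Pictures are saved under pics/ and viewed, at most 10 in all, crops included, and the job is handed in when it is done.

```bash
mkdir -p pics; ls
cat > h.py <<'E'
import numpy as np, cv2
from plant import readout, read_camera, get_calibration, job, robot
def ray(c,u,v):
    f=192/np.tan(np.radians(c['fovy']/2)); P=np.array(c['pose'])
    d=P[:3,:3]@np.array([(u-c['cx'])/f,(v-c['cy'])/f,1]); return P[:3,3],d
def at_z(c,u,v,z):
    o,d=ray(c,u,v); return o+d*(z-o[2])/d[2]
def proj(c,p):
    f=192/np.tan(np.radians(c['fovy']/2)); P=np.array(c['pose'])
    q=P[:3,:3].T@(np.array(p)-P[:3,3]); return f*q[0]/q[2]+c['cx'],f*q[1]/q[2]+c['cy']
E
python3 - <<'E'
from h import *
for n in ['top','scene']:
    im=read_camera(n); cv2.imwrite(f'pics/{n}0.png',cv2.resize(im[:,:,::-1],(796,597),interpolation=cv2.INTER_CUBIC)); c=get_calibration(n); cv2.imwrite(f'{n}.raw.png',im[:,:,::-1])
    print(n,c)
s=readout.read_state(); print(s)
E
```

```text
pics
top {'fovy': 46.58852191407962, 'cx': 254.2064444799417, 'cy': 192.4609785749186, 'pose': array([[ 0.00389644, -0.99680862,  0.0797332 ,  0.4085692 ],
       [-0.99998148, -0.00351121,  0.00497105, -0.0478436 ],
       [-0.00467523, -0.07975109, -0.99680384,  1.743132  ],
       [ 0.        ,  0.        ,  0.        ,  1.        ]])}
scene {'fovy': 45.078063547845154, 'cx': 255.1247962013273, 'cy': 201.27519332404287, 'pose': array([[ 0.39477114,  0.77670425, -0.49080164,  1.21350992],
       [ 0.91877519, -0.33535841,  0.2082952 , -0.30716368],
       [-0.00281069, -0.5331653 , -0.84600642,  1.25227564],
       [ 0.        ,  0.        ,  0.        ,  1.        ]])}
{'t': 0.1, 'q': array([-1.25337393e+00,  1.31093173e-01,  1.48915003e+00,  1.22929690e-05,
        1.52299790e+00, -8.53962827e-02]), 'dq': array([ 0.00079339, -0.00410615, -0.0021093 ,  0.00197697,  0.00061992,
       -0.0002743 ]), 'joint_torque': array([ 1.04435010e-03, -5.61339462e+01, -4.93096983e+01,  7.70748896e-02,
        2.91464687e-02, -8.87419401e-05]), 'tool_pos': array([ 0.2351702 , -0.55177546,  0.40379877]), 'orientation': array([-3.07648179e+00, -6.28148039e-01,  2.80425973e-04]), 'force': array([ 0.20153212, -0.75905629,  0.18632162]), 'wrist_torque': array([-0.03438969,  0.03375711,  0.06046502]), 'gripper_force': 0.0, 'opening': 0.09257894915634322}
```

View pics/top0.png

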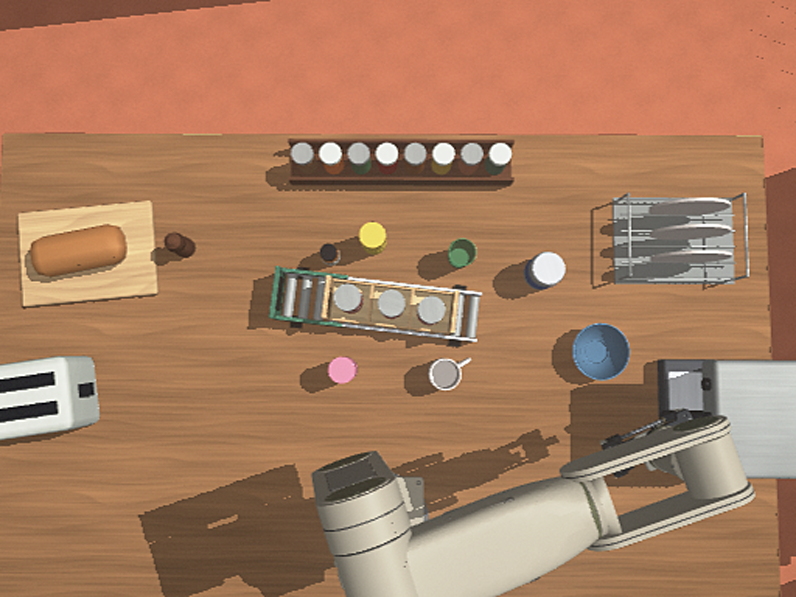

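View pics/scene0.png

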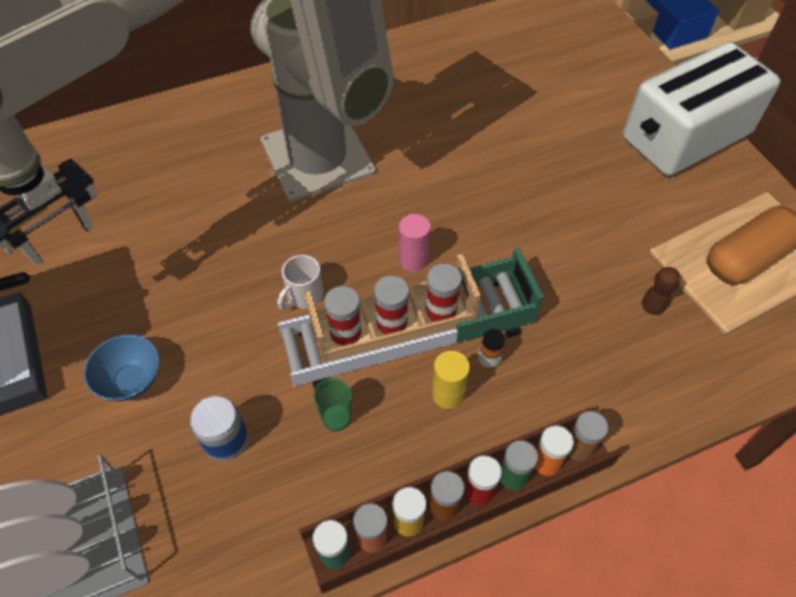

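The top view (796 wide) shows the tray at (325–462, 275–335) with three steel-lidded tins at (348,297), (392,303) and (432,309). The green bay is at (272–345, 268–325). Look-alikes are pink (342,370), yellow (372,235), and the rack jars at (300–500,153). By the description I choose the three in the tray, and I'll check them in a close crop.

Run:
```python
import cv2
im=cv2.imread('top.raw.png')[165:229,165:320]
cv2.imwrite('pics/crop.png',cv2.resize(im,None,fx=5,fy=5,interpolation=cv2.INTER_CUBIC))
```

```text
(no output)
```

View pics/crop.png

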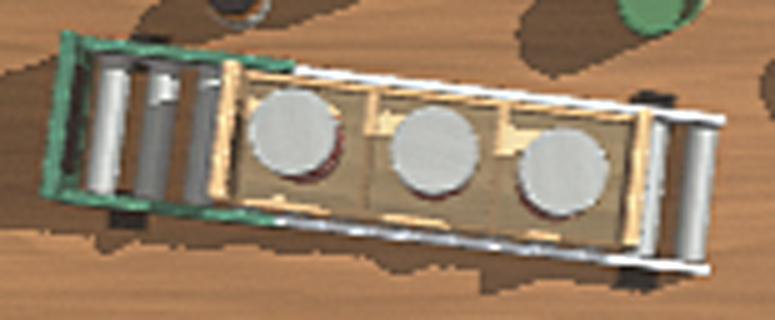

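The crop shows three grey steel-lidded red tins at (294,132), (434,150) and (563,170). The tray's end boards are at (224,130) and (636,179), and the stop board is at (58,113).

Run:
```python
from h import *
c=get_calibration('top')
def P(x,y,z): return at_z(c,165+x/5-.4,165+y/5-.4,z)[:2]
for n,pts,z in [('tins',[(294,132),(434,150),(563,170)],.161),('Lboard',[(230,60),(217,200)],.145),('Rboard',[(641,110),(630,248)],.145),('stop',[(67,32),(50,195)],.102),('stop inner',[(82,45),(68,190)],.102),('guide+',[(295,68),(725,118)],.052),('guide-',[(280,222),(708,270)],.052)]:
    q=[P(a,b,z) for a,b in pts]; print(n,np.round(q,4).tolist(), 'mean',np.round(np.mean(q,0),4))
    if len(q)==2: d=q[1]-q[0]; print('  ang',np.degrees(np.arctan2(d[1],d[0])))
for n,u,v,z in [('mug',445,374,.085),('jar',329,254,.085),('tumbler',462,250,.1),('bowl',601,352,.055),('can',547,269,.11),('pink',342,370,.115),('yellow',372,235,.115),('mill',178,243,.12)]:
    print(n,np.round(at_z(c,u/1.5547,v/1.5547,z)[:2],3))
```

```text
tins [[0.54, 0.0698], [0.5275, -0.03], [0.5135, -0.1218]] mean [ 0.527  -0.0273]
Lboard [[0.5932, 0.1176], [0.4921, 0.1258]] mean [0.5427 0.1217]
  ang 175.390780780712
Rboard [[0.558, -0.1786], [0.4588, -0.1705]] mean [ 0.5084 -0.1745]
  ang 175.2940386815665
stop [[0.6187, 0.2433], [0.4976, 0.2537]] mean [0.5582 0.2485]
  ang 175.0798313980107
stop inner [[0.609, 0.232], [0.5013, 0.2405]] mean [0.5552 0.2363]
  ang 175.4845416632738
guide+ [[0.598, 0.0776], [0.5608, -0.2501]] mean [ 0.5794 -0.0863]
  ang -96.47041486652493
guide- [[0.4804, 0.0879], [0.4453, -0.2366]] mean [ 0.4629 -0.0744]
  ang -96.18188709490298
mug [ 0.363 -0.159]
jar [0.65  0.121]
tumbler [ 0.659 -0.199]
bowl [ 0.417 -0.539]
can [ 0.612 -0.399]
pink [0.372 0.084]
yellow [0.692 0.016]
mill [0.67  0.475]
```

```bash
python3 -m handwheel '[[3.3,4,0,0.132,1],[3.3,4,0,0.132,1],[3.3,4,0,0.132,1],[3.3,4,0,0.132,1],[3.3,4,0,0.132,1],[3.3,4,0,0.132,1],[3.3,4,0,0.132,1],[3.3,4,0,0.132,1],[0,0,0,0,1],[0,0,0,0,1]]' 30
python3 - <<'E'
from h import *
from scipy.spatial.transform import Rotation as R
s=readout.read_state(); y=R.from_rotvec(s['orientation']).as_matrix()[:,1]; print(s['tool_pos'],np.degrees(np.arctan2(y[1],y[0])),s['q'])
E
```

```text
t: 1.35
tool_pos: [0.499, -0.232, 0.4043]
orientation: [-2.342, -2.093, 0.001]
force: [-0.5, -0.8, -0.7]
opening: 0.0011
gripper_force: 0.0
[ 0.49903782 -0.23201672  0.40430503] -6.436369846503705 [-5.28195608e-01 -3.03224417e-03  1.62811456e+00 -4.92244467e-04
  1.51737024e+00 -4.15833315e-01]
```

```bash
python3 -m handwheel '[[0.3,0,-5.2,0,1],[0,0,-5.1,0,1],[0,0,0,0,1],[0.11,1,0,0,1],[0.11,1,0,0,1],[0.11,1,0,0,1],[0.11,1,0,0,1],[0.11,1,0,0,1],[0.11,1,0,0,1],[0.11,1,0,0,1]]'
python3 -m handwheel '[[0.11,1,0,0,1],[0.11,1,0,0,1],[0.11,1,0,0,1],[0.11,1,0,0,1]]'
```

```text
t: 2.6
tool_pos: [0.5102, -0.1616, 0.3022]
orientation: [2.341, 2.093, 0.0]
force: [0.6, -4.4, 2.7]
opening: 0.0004
gripper_force: 2.5
t: 3.1
tool_pos: [0.5144, -0.1213, 0.3017]
orientation: [2.342, 2.094, 0.0]
force: [1.5, -4.8, 2.6]
opening: 0.0003
gripper_force: 2.2
```

```bash
python3 -m handwheel '[[0.1,0.8,0,0,1],[0.1,0.8,0,0,1],[0.06,0.6,0,0,1],[0.04,0.4,0,0,1],[0.04,0.4,0,0,1],[0.03,0.3,0,0,1]]'
python3 -m handwheel '[[0.03,0.3,0,0,1],[0.03,0.3,0,0,1]]'
```

```text
t: 3.85
tool_pos: [0.5179, -0.0888, 0.3015]
orientation: [-2.342, -2.093, 0.0]
force: [1.1, -3.5, 0.7]
opening: 0.0005
gripper_force: 1.4
t: 4.1
tool_pos: [0.5186, -0.0828, 0.3015]
orientation: [-2.342, -2.093, 0.0]
force: [1.2, -3.3, -0.7]
opening: 0.0007
gripper_force: 1.3
```

```bash
python3 -m handwheel '[[0.03,0.3,0,0,1],[0.03,0.3,0,0,1]]'; python3 -m handwheel '[[0.03,0.2,0,0,1],[0,0,0,0,1]]'
```

```text
t: 4.35
tool_pos: [0.5192, -0.0768, 0.3016]
orientation: [-2.342, -2.093, 0.0]
force: [2.2, -2.0, -0.7]
opening: 0.0004
gripper_force: 1.3
t: 4.6
tool_pos: [0.5194, -0.0746, 0.3017]
orientation: [-2.341, -2.093, -0.0]
force: [0.4, -0.4, -0.4]
opening: 0.0009
gripper_force: 0.0
```

```bash
python3 -m handwheel '[[0.03,0.2,0,0,1],[0.03,0.2,0,0,1],[0,0,0,0,1]]'; python3 -m handwheel '[[0.03,0.2,0,0,1],[0.03,0.2,0,0,1],[0,0,0,0,1]]';  python3 - <<'E'
from h import *
im=read_camera('top'); cv2.imwrite('pics/top1.png',cv2.resize(im[120:240,130:290,::-1],None,fx=5,fy=5,interpolation=cv2.INTER_CUBIC))
E
```

```text
t: 4.97
tool_pos: [0.5198, -0.0723, 0.3018]
orientation: [2.342, 2.092, -0.005]
force: [-2.3, -11.8, 0.4]
opening: 0.0005
gripper_force: 5.5
t: 5.35
tool_pos: [0.52, -0.0711, 0.3018]
orientation: [2.34, 2.087, -0.012]
force: [-6.5, -29.0, 0.2]
opening: 0.0002
gripper_force: 14.7
```

View pics/top1.png

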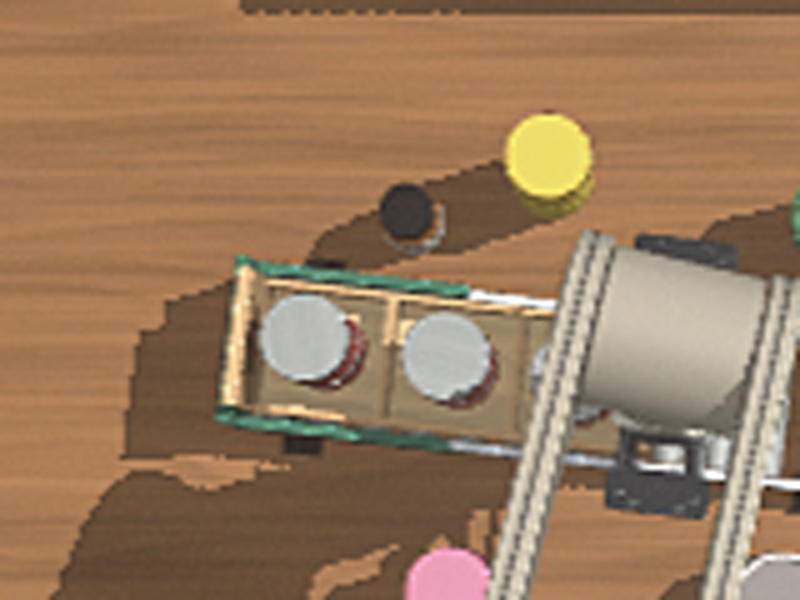

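The tray is home: left board against the stop, pushing force 29 N. Lids are at crop (305,338) and (447,357), with the right one partly hidden. I'll back off and measure.

```bash
python3 -m handwheel '[[-0.05,-0.5,0,0,1],[-0.1,-1.2,0,0,1],[-0.1,-1.2,0,0,0],[0,0,6,0,0],[0,0,6,0,0],[0,0,0,0,0]]'
python3 - <<'E'
from h import *
c=get_calibration('top')
im=read_camera('top')
print([np.round(at_z(c,130+a/5-.4,120+b/5-.4,.161)[:2],4) for a,b in [(305,338),(447,357)]])
print('board',np.round(at_z(c,130+237/5-.4,120+335/5-.4,.145),4))
print(readout.read_state()['tool_pos'],readout.read_state()['force'])
from h import *
c=get_calibration('wrist'); im=read_camera('wrist'); cv2.imwrite('pics/w1.png',cv2.resize(im[:,:,::-1],(796,597)))
cv2.imwrite('w1raw.png',im[:,:,::-1]); np.save('w1.npy',c,allow_pickle=True)
for p in [(.548,.168,.161),(.537,.083,.161),(.527,-.01,.161)]: print(proj(c,p))
E
```

```text
t: 6.15
tool_pos: [0.5195, -0.0967, 0.4284]
orientation: [2.336, 2.088, 0.009]
force: [0.8, -0.2, -0.5]
opening: 0.0364
gripper_force: 0.0
[array([0.5531, 0.1869]), array([0.5399, 0.0855])]
board [0.5566 0.2383 0.145 ]
[ 0.51890949 -0.0964656   0.42492702] [ 0.73118481  0.10422523 -0.3551529 ]
(np.float64(251.79358136647707), np.float64(-190.48409845770075))
(np.float64(250.26563976203124), np.float64(-34.34481231417212))
(np.float64(251.39160409035114), np.float64(99.5549374338765))
```

View pics/w1.png

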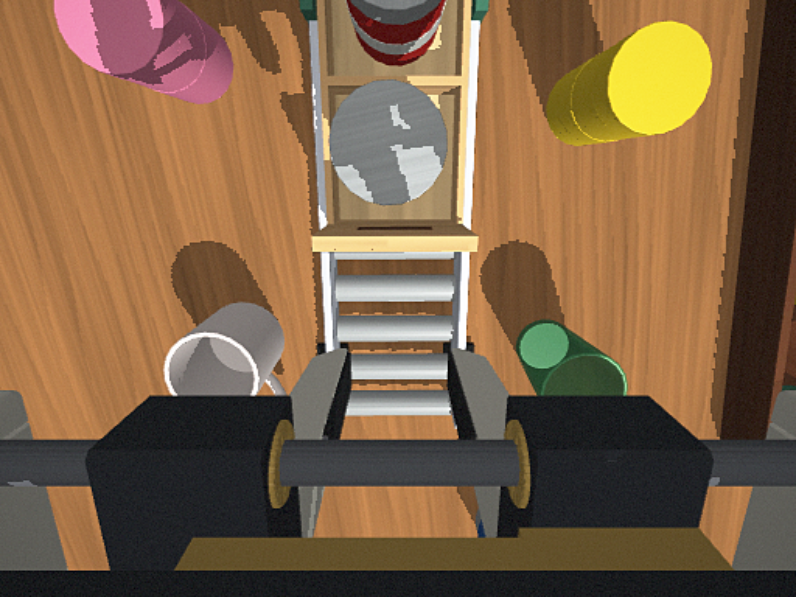

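The wrist view shows the right tin's lid at (389,143) in the tray's last compartment, with the tray clear. Now I'll move over the left tin.

```bash
python3 -m handwheel '[[0.57,4.73,0,0,0],[0.57,4.73,0,0,0],[0.57,4.73,0,0,0],[0.57,4.73,0,0,0],[0.57,4.73,0,0,0],[0.57,4.73,0,0,0],[0,0,0,0,0],[0,0,0,0,0]]'
python3 - <<'E'
from h import *
from scipy.spatial.transform import Rotation as R
s=readout.read_state(); y=R.from_rotvec(s['orientation']).as_matrix()[:,1]; print(s['tool_pos'],np.degrees(np.arctan2(y[1],y[0])),s['opening'],s['force'])
c0=np.load('w1.npy',allow_pickle=True).item()
print('right',at_z(c0,389/1.5547,143/1.5547,.161))
c=get_calibration('wrist'); im=read_camera('wrist'); cv2.imwrite('pics/w2.png',cv2.resize(im[:,:,::-1],(796,597)))
for p in [(.553,.187,.161),(.540,.0855,.161)]: print(np.array(proj(c,p))*1.5547)
E
```

```text
t: 7.25
tool_pos: [0.5521, 0.1874, 0.4198]
orientation: [-2.341, -2.094, 0.005]
force: [-1.6, 0.1, 0.6]
opening: 0.0928
gripper_force: 0.0
[0.55209574 0.1874245  0.41975702] -6.380508587436341 0.09277067344770286 [-1.5839594   0.06448078  0.56173792]
right [ 0.52671759 -0.00401563  0.161     ]
[399.77050531 313.10243211]
[396.95109409 464.74387152]
```

View pics/w2.png

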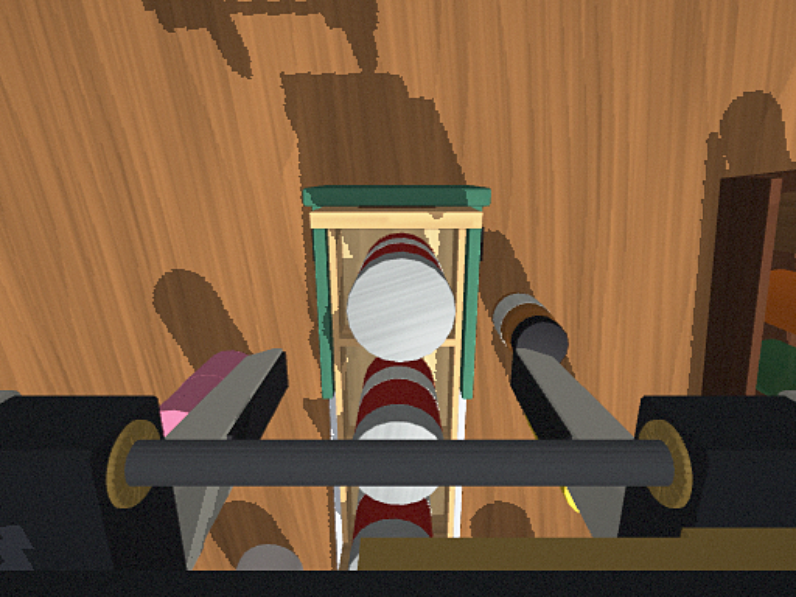

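The lid is at (401,310) against a prediction of (400,313), so it is aligned. Descending and gripping.

```bash
python3 -m handwheel '[[0.1,0,-4.1,0,0],[0,0,-4.1,0,0],[0,0,-4.1,0,0],[0,0,0,0,0],[0,0,0,0,1],[0,0,0,0,1],[0,0,0,0,1],[0,0,0,0,1],[0,0,0,0,1]]' 25
python3 - <<'E'
from h import *
s=readout.read_state(); print(s['joint_torque'],s['force'],s['opening'])
E
```

```text
t: 8.43
tool_pos: [0.5535, 0.1881, 0.2999]
orientation: [2.342, 2.094, 0.001]
force: [-4.0, -0.4, 6.3]
opening: 0.0621
gripper_force: 25.0
[-6.41488060e-01 -5.22301161e+01 -4.54627490e+01 -1.78136816e-01
 -1.21548291e+00  4.41917640e-03] [-3.98720249 -0.41783594  6.28262711] 0.06209227542806651
```

```bash
python3 -m handwheel '[[0,0,1,0,1],[0,0,1.5,0,1],[0,0,1.5,0,1],[0,0,1,0,1],[0,0,0,0,1],[0,0,0,0,1],[0,0,0,0,1],[0,0,0,0,1]]'
cat > m.py <<'E'
from h import *
import subprocess
F=[];T=[]
for i in range(8):
    read_camera('top'); s=readout.read_state(); F.append(s['force'])
    T.append(s['joint_torque'])
print('F',np.mean(F,0).round(2),'sd',np.std(F,0).round(2),s['tool_pos'].round(4),s['opening'],s['gripper_force'],s['t'], np.mean(T,0).round(2),s['q'].round(4))
E
python3 m.py
```

```text
t: 9.43
tool_pos: [0.5533, 0.1878, 0.3481]
orientation: [-2.342, -2.093, 0.001]
force: [-0.0, 0.5, -4.0]
opening: 0.0614
gripper_force: 24.9
F [ 0.16 -0.19 -5.31] sd [0.36 0.63 0.58] [0.5534 0.1878 0.3487] 0.06169888576976765 24.93304431438446 9.825 [ 0.000e+00 -5.743e+01 -5.092e+01  8.000e-02 -1.000e-02 -0.000e+00] [2.3950e-01 1.2070e-01 1.6017e+00 1.0000e-04 1.4193e+00 3.5150e-01]
```

```bash
python3 -m handwheel '[[0,0,-2,0,1],[0,0,-1.5,0,1],[0,0,-1,0,1],[0,0,-0.3,0,1],[0,0,-0.1,0,1],[0,0,0,0,1],[0,0,0,0,1]]'
```

```text
t: 10.7
tool_pos: [0.5536, 0.1878, 0.3]
orientation: [2.342, 2.093, 0.001]
force: [-0.1, -0.4, -4.8]
opening: 0.0618
gripper_force: 25.0
```

```bash
python3 -m handwheel '[[0,0,-0.1,0,1],[0,0,0,0,1]]';python3 -m handwheel '[[0,0,-0.1,0,1],[0,0,0,0,1]]'
```

```text
t: 10.95
tool_pos: [0.5536, 0.1879, 0.2998]
orientation: [2.342, 2.093, 0.001]
force: [-4.1, -0.5, 5.5]
opening: 0.0618
gripper_force: 25.0
t: 11.2
tool_pos: [0.5536, 0.1879, 0.2997]
orientation: [2.342, 2.093, 0.002]
force: [-7.6, -1.6, 13.2]
opening: 0.0619
gripper_force: 25.0
```

```bash
python3 -m handwheel '[[0,0,0.15,0,1],[0,0,0,0,0],[0,0,0,0,0],[0,0,0,0,0],[0,0,5,0,0],[0,0,5,0,0],[-0.4,-3.4,2,0,0],[-0.5,-3.4,0,0,0],[-0.5,-3.4,0,0,0],[0,0,0,0,0]]'
python3 - <<'E'
from h import *
c=get_calibration('wrist'); print(np.array(proj(c,(.5365,.0855,.161)))*1.5547, np.array(proj(c,(.540,.0855,.161)))*1.5547,np.array(proj(c,(.553,.187,.161)))*1.5547)
im=read_camera('wrist'); cv2.imwrite('pics/w3.png',cv2.resize(im[:,:,::-1],(796,597)))
E
python3 m.py
```

```text
t: 12.45
tool_pos: [0.5394, 0.084, 0.4194]
orientation: [2.345, 2.09, 0.0]
force: [0.3, 0.2, -0.8]
opening: 0.0931
gripper_force: 0.0
[391.38177478 311.3336802 ] [397.42149039 310.67220748] [399.99858048 119.31717163]
F [-0.41  0.08  0.35] sd [0.64 0.56 0.55] [0.5395 0.0864 0.4191] 0.09315796415745042 0.0 12.9 [-3.900e-01 -4.845e+01 -4.935e+01  4.000e-02  1.000e-02 -1.000e-02] [ 6.5000e-02 -2.0500e-02  1.6185e+00  1.0000e-04  1.5438e+00  1.7600e-01]
```

View pics/w3.png

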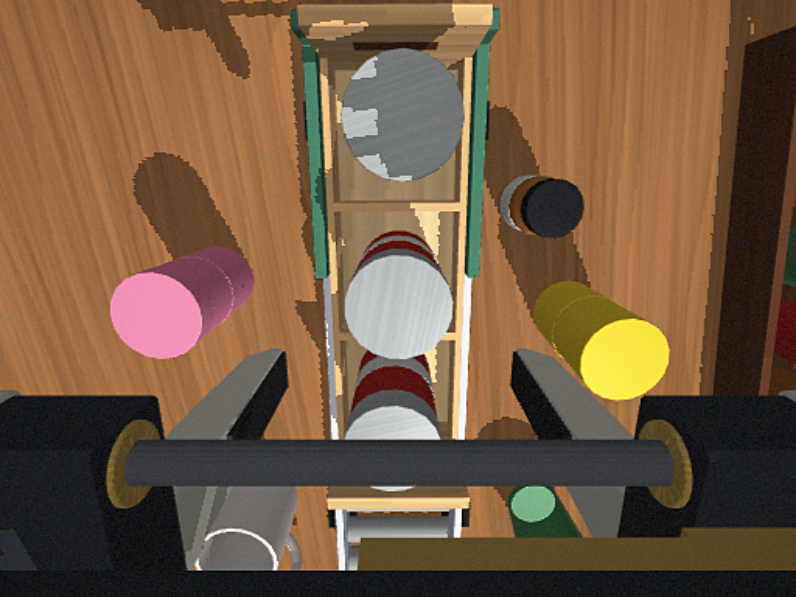

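The left tin is standing again at (403,114). The middle lid is at (399,305), within about 3 mm of the prediction. Next, the middle tin.

```bash
python3 -m handwheel '[[0.1,0.1,-4,0,0],[0,0,-4,0,0],[0,0,-3.9,0,0],[0,0,0,0,0],[0,0,0,0,1],[0,0,0,0,1],[0,0,0,0,1],[0,0,0,0,1],[0,0,0,0,1]]'
python3 -m handwheel '[[0,0,1,0,1],[0,0,1.5,0,1],[0,0,1.5,0,1],[0,0,1,0,1],[0,0,0,0,1],[0,0,0,0,1],[0,0,0,0,1],[0,0,0,0,1]]';python3 m.py
```

```text
t: 14.02
tool_pos: [0.5407, 0.0869, 0.3014]
orientation: [2.342, 2.093, 0.002]
force: [-3.0, -0.5, 6.6]
opening: 0.062
gripper_force: 25.0
t: 15.02
tool_pos: [0.5403, 0.0868, 0.3497]
orientation: [-2.342, -2.093, 0.001]
force: [0.0, -0.2, -1.5]
opening: 0.0619
gripper_force: 24.9
F [ 0.23  0.06 -2.27] sd [0.33 0.24 0.42] [0.5404 0.0868 0.3503] 0.06199007528683712 24.94870215654373 15.425 [ 0.000e+00 -5.032e+01 -4.923e+01  8.000e-02  1.000e-02 -0.000e+00] [0.0656 0.0203 1.7041 0.     1.4172 0.1776]
```

```bash
python3 -m handwheel '[[0,0,-2,0,1],[0,0,-1.5,0,1],[0,0,-1,0,1],[0,0,-0.3,0,1],[0,0,-0.1,0,1],[0,0,-0.1,0,1],[0,0,-0.1,0,1],[0,0,0,0,1]]'
```

```text
t: 16.42
tool_pos: [0.5407, 0.0869, 0.3013]
orientation: [2.342, 2.093, 0.002]
force: [-7.9, -0.5, 11.1]
opening: 0.0615
gripper_force: 25.0
```

```bash
python3 -m handwheel '[[0,0,0.1,0,1],[0,0,0,0,0],[0,0,0,0,0],[0,0,0,0,0],[0,0,5,0,0],[0,0,5,0,0],[-0.5,-3,2,0,0],[-0.5,-3,0,0,0],[-0.3,-3,0,0,0],[0,0,0,0,0]]'
python3 - <<'E'
from h import *
im=read_camera('wrist');c=get_calibration('wrist'); print(np.array(proj(c,(.528,-.003,.161)))*1.5547)
cv2.imwrite('pics/w4.png',cv2.resize(im[:,:,::-1],(796,597))); print(readout.read_state()['tool_pos'])
E
```

```text
t: 17.68
tool_pos: [0.5273, -0.0047, 0.4203]
orientation: [2.345, 2.09, -0.0]
force: [-0.1, 0.4, 0.6]
opening: 0.0931
gripper_force: 0.0
[397.72265606 311.75132649]
[ 0.52738145 -0.00378502  0.42019224]
```

View pics/w4.png

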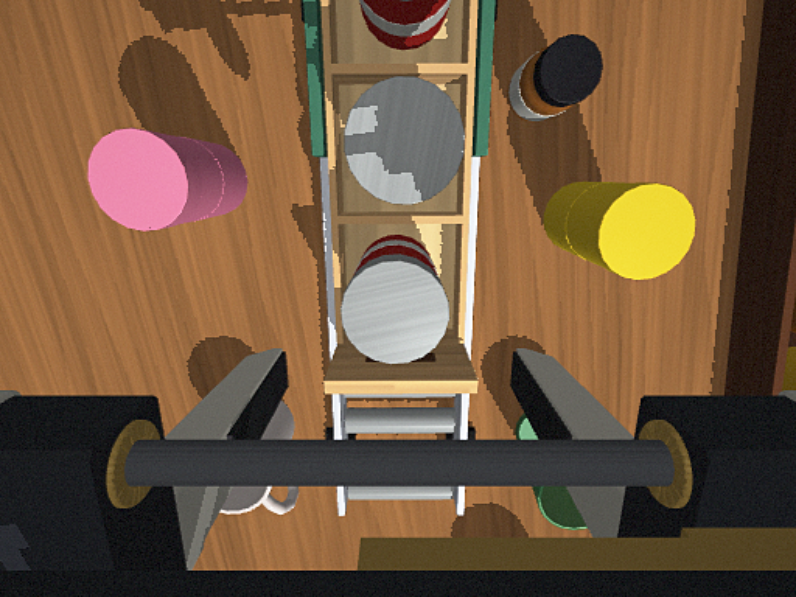

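The middle tin is standing at (404,140). The right lid is at (395,312), on target. Hefting it.

```bash
python3 -m handwheel '[[-0.1,0.1,-4,0,0],[0,0,-4,0,0],[0,0,-3.9,0,0],[0,0,0,0,0],[0,0,0,0,1],[0,0,0,0,1],[0,0,0,0,1],[0,0,0,0,1],[0,0,0,0,1]]'
python3 -m handwheel '[[0,0,1,0,1],[0,0,1.5,0,1],[0,0,1.5,0,1],[0,0,1,0,1],[0,0,0,0,1],[0,0,0,0,1],[0,0,0,0,1],[0,0,0,0,1]]';python3 m.py
```

```text
t: 18.85
tool_pos: [0.5267, -0.0022, 0.3023]
orientation: [2.342, 2.093, 0.001]
force: [-2.0, 0.3, 6.8]
opening: 0.0619
gripper_force: 24.9
t: 19.85
tool_pos: [0.5263, -0.0022, 0.3507]
orientation: [-2.342, -2.093, 0.001]
force: [0.2, 0.0, -2.1]
opening: 0.062
gripper_force: 24.9
F [-0.01  0.05 -3.36] sd [0.43 0.42 0.46] [ 0.5264 -0.0022  0.3512] 0.06194507510286028 24.903865456581116 20.25 [ 0.000e+00 -4.785e+01 -4.983e+01  7.000e-02  2.000e-02 -0.000e+00] [-0.1016 -0.0375  1.7597  0.      1.4194  0.0105]
```

Weights are left 5.3 N, middle 2.3 N and right 3.4 N, so the left tin is the heaviest. I'll set the right one down and return to the left.

```bash
python3 -m handwheel '[[0,0,-2,0,1],[0,0,-1.5,0,1],[0,0,-1,0,1],[0,0,-0.3,0,1],[0,0,-0.1,0,1],[0,0,-0.1,0,1],[0,0,-0.1,0,1],[0,0,0,0,1]]'
```

```text
t: 21.25
tool_pos: [0.5267, -0.0022, 0.3023]
orientation: [2.341, 2.093, 0.001]
force: [-7.4, -0.2, 10.0]
opening: 0.0615
gripper_force: 25.0
```

```bash
python3 -m handwheel '[[0,0,0.1,0,1],[0,0,0,0,0],[0,0,0,0,0],[0,0,0,0,0],[0,0,5,0,0],[0,0,5,0,0],[0,0,2,0,0]]'
python3 -m handwheel '[[0.67,4.75,0,0,0],[0.67,4.75,0,0,0],[0.67,4.75,0,0,0],[0.67,4.75,0,0,0],[0,0,0,0,0],[0,0,0,0,0]]'
python3 - <<'E'
from h import *
im=read_camera('wrist');c=get_calibration('wrist'); print(np.array(proj(c,(.5537,.188,.161)))*1.5547)
cv2.imwrite('pics/w5.png',cv2.resize(im[:,:,::-1],(796,597))); print(readout.read_state()['tool_pos'])
E
```

```text
t: 22.12
tool_pos: [0.527, -0.0022, 0.4249]
orientation: [2.339, 2.091, 0.006]
force: [0.9, 0.3, -1.1]
opening: 0.0932
gripper_force: 0.0
t: 22.88
tool_pos: [0.5531, 0.1876, 0.4202]
orientation: [-2.341, -2.094, 0.003]
force: [0.5, 0.1, 0.4]
opening: 0.093
gripper_force: 0.0
[398.03312533 310.90640232]
[0.5531668  0.18710212 0.42050774]
```

View pics/w5.png

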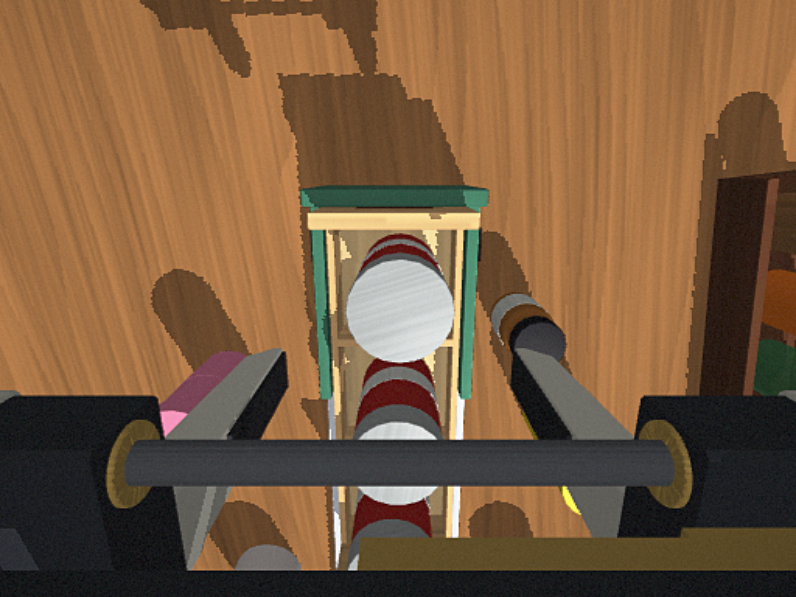

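The left lid is at (400,310), on target, and the tray is still against the stop. Final grip and lift.

```bash
python3 -m handwheel '[[0.05,0,-4,0,0],[0,0,-4,0,0],[0,0,-4.1,0,0],[0,0,0,0,0],[0,0,0,0,1],[0,0,0,0,1],[0,0,0,0,1],[0,0,0,0,1],[0,0,0,0,1]]' 30
python3 -m handwheel '[[0,0,1,0,1],[0,0,2,0,1],[0,0,2.5,0,1],[0,0,2.5,0,1],[0,0,2.5,0,1],[0,0,1.7,0,1],[0,0,1,0,1],[0,0,0,0,1],[0,0,0,0,1],[0,0,0,0,1]]';python3 m.py
python3 - <<'E'
from h import *
im=read_camera('scene'); cv2.imwrite('pics/s2.png',cv2.resize(im[90:290,130:390,::-1],None,fx=3,fy=3))
E
```

```text
t: 24.05
tool_pos: [0.5539, 0.188, 0.3015]
orientation: [2.342, 2.094, 0.002]
force: [-3.2, 0.1, 6.7]
opening: 0.0619
gripper_force: 29.9
t: 25.3
tool_pos: [0.5535, 0.1878, 0.4309]
orientation: [-2.342, -2.093, 0.003]
force: [-0.2, 0.5, -4.2]
opening: 0.0616
gripper_force: 29.9
F [ 0.02  0.07 -5.04] sd [0.47 0.53 0.54] [0.5537 0.1878 0.4322] 0.06152875223526246 29.925207495689392 25.7 [  0.   -56.66 -52.37   0.08  -0.    -0.  ] [0.2394 0.0791 1.4933 0.     1.5692 0.3513]
```

View pics/s2.png

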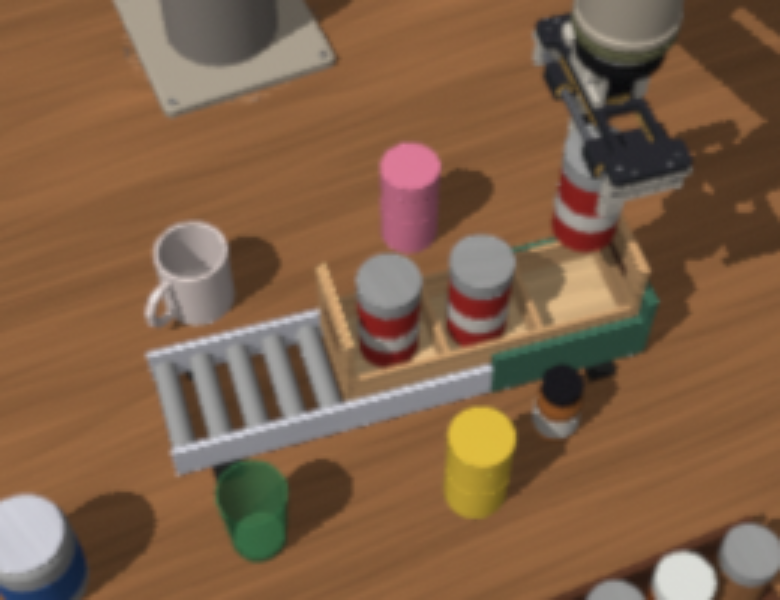

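The heaviest tin hangs at (585,200) above its compartment. The other two stand at (390,310) and (480,290), and the tray is home. Everything is still, so I'm handing in.

```bash
python3 -c "
from plant import job; print(job.close_job())"
```

```text
the job is handed in; nothing more can be done
None
```

I pushed the tray home against the stop and hefted the tins (left about 5.3 N, middle 2.3 N, right 3.4 N), then handed the job in holding the left tin, the heaviest, about 130 mm above the tray floor; no verdict came back.

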